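# Close up the juice lane: click both tray dividers into their notches

### The arm

A 6-joint arm with a two-finger parallel gripper is mounted at the origin on the work surface. World frame = base frame: x ahead of the robot, y to its left, z up, the work surface at z = 0. Lengths are in m, angles in rad, forces in N, time in s.
With the tool pointing down it reaches from about 0.275 to 0.875 m from the base axis. Payload 12.5 kg.
Tool frame: the origin (TCP) lies on the centre line of the jaws, within the pads' length; the fingertips stand r.finger_overhang ahead of it and the grasp point (between the pads) lies 3 mm ahead of it (r.finger_overhang is the distance from the TCP to the fingertips, in m); z points along the fingers, y is the direction in which the jaws open and shut (so a half turn about z gives the same grasp; the last joint's range is limited). The gripper opens to 85 mm and grips with 20 to 120 N. Pads are 22 mm wide; open, the fingers measure 114 mm over their backs; the gripper's body (76 mm by 85 mm) begins 54 mm behind the grasp point. The pads swing forward as they close: fully open they stand 13 mm farther back than shut.
Start: joints at [1.055, 0.351, 1.652, -0, 1.139, -0.085], TCP at [0.23, 0.5, 0.253] pointing down, gripper open.
Joint ranges: [-2.75, 2.75], [-0.79, 2.1], [0.01, 2.65], [-1.57, 4.71], [0.07, 3.14], [-2.87, 2.87]. Speed limits (rad/s): [2.22, 2.22, 2.79, 3.14, 3.14, 3.14].

### API

Orientations are given as a unit quaternion [x, y, z, w].
In Python, from cell import r, optics gives the robot as it stands. The module is installed in compiled form; this text tells all that it offers. Calls block until the motion is done:
- r.move_to(position, orientation): joint-space move of the TCP to a pose.
- r.move_linear(position, rot=None, vel=0.15): straight line of the TCP; rot=None keeps the orientation; vel is the mean speed in m/s.
- r.set_joints(angles): joint-space move.
- r.set_gripper(opening, squeeze=None): opening from 0.0 (shut) to 1.0 (fully open); squeeze is the grip in N (None keeps the last); returns when the fingers have stopped.
- r.sleep(seconds).
- r.inverse_kinematics(position, orientation): joint angles nearest the present ones, or None.
- optics.get_image(name): name is "scene" or "top"; returns a dict with "pixels" (384x512x3 uint8, red, green, blue), "depth" (384x512 float32, m along the optical axis (not along the pixel's ray), 0 where there is no reading), "fx", "fy", "cx", "cy" (pixels), "camera_from_world" (4x4, takes a point from world to camera coordinates). Camera axes: x right, y down, z forward; pixel columns grow to the right and rows downward; lengths in m; the calibration is good to about 2 mm. A picture is of the moment at which its call begins.
A pose or a line that the arm cannot do raises r.PlanningError and nothing moves.
- r.hand_in(): hands the job in, once; it reports no verdict.
Readings, each from a call of its own:
- r.current_t(): time.
- r.current_q(): joint angles.
- r.current_qvel(): joint speeds.
- r.current_effort(): joint torques, N m.
- r.current_tool_pos(): TCP position.
- r.current_ee_rot(): TCP orientation.
- r.current_contact_force(): force on the tool from outside, world axes, zero at the start.
- r.current_torque(): the same for the moment, N m.
- r.current_opening(): opening from 0.0 (shut) to 1.0 (fully open).
Only numpy, scipy, OpenCV 4.12 (cv2) and the standard library are available. Lean on these libraries where they do the work, as an engineer would, in place of code of your own. Each camera call takes 0.05 s, during which the arm holds its last target.

### The job

The juice lane on the grab-and-go tray has been left too wide. With the fingertips, gently push each of its two lane dividers along the front rail, inwards to the juice bottles, until it clicks into its notch and stays there; do not grip the dividers, and leave the bottles and the salad pot standing where they are.

Things in the scene. Friction and masses are not known exactly. Their poses are not given: they have to be found in the camera images.
- tray: Fixed steel tray, 360 (x) by 440 mm (y), deck 12 mm above the counter; origin at the centre of its underside. Aluminium rail, 36 mm wide, 420 long, along the tray's y at x = -155 mm (robot's side), top 34 mm above the counter, end caps 36. Two black-floored notches, 13 mm wide, across the rail top at y = +40 and -40 mm. Side and rear rims 24 mm high; guide rod at the rear for the dividers' ends.
- left_notch (a point): Centre of the left divider's notch (13 mm wide), at the level of the rail's top. Its axes are the tray's.
- right_notch (a point): Centre of the right divider's notch (13 mm wide), at the level of the rail's top. Its axes are the tray's.
- left_carriage (a point): Centre of the left divider's black carriage, 19.5 mm above the rail top, axes as the tray's: 44 mm (x) by 40 mm (y), 1 to 38 mm above the rail, white centre line and yellow plunger cap on top. Outer flat face to push: 20 mm from here along the tray's +y. Behind it a clear acrylic blade, 4 mm thick, runs 22 to 322 mm back from here, top 76 mm above the counter.
- right_carriage (a point): Centre of the right divider's black carriage, 19.5 mm above the rail top, axes as the tray's: 44 mm (x) by 40 mm (y), 1 to 38 mm above the rail, white centre line and yellow plunger cap on top. Outer flat face to push: 20 mm from here along the tray's -y. Behind it a clear acrylic blade, 4 mm thick, runs 22 to 322 mm back from here, top 76 mm above the counter.
- left_divider (a joint): Left lane divider (seen by the robot): slides along the rail only. Joint value in m: distance of its carriage centre from its notch, 0 = centred in the notch, positive = outwards (+y of the tray), away from the bottles; starts 45 to 115 mm out. Slides at about 1 N; at the notch resistance vanishes and it snaps to the centre by itself over the last 4 mm; then a firm stop: about 8 N would push it on out.
- right_divider (a joint): Right lane divider (seen by the robot): slides along the rail only. Joint value in m: distance of its carriage centre from its notch, 0 = centred in the notch, positive = outwards (-y of the tray), away from the bottles; starts 45 to 115 mm out. Slides at about 1 N; at the notch resistance vanishes and it snaps to the centre by itself over the last 4 mm; then a firm stop: about 8 N would push it on out.
- left_roller (a joint): Spring-loaded steel detent roller (20 mm diameter) in the left carriage, with a yellow plunger cap standing out of the carriage's top. Joint value in m: 0 = riding on top of the rail, about 0.004 = dropped into the notch (clicked in). It moves by itself.
- right_roller (a joint): Spring-loaded steel detent roller (20 mm diameter) in the right carriage, with a yellow plunger cap standing out of the carriage's top. Joint value in m: 0 = riding on top of the rail, about 0.004 = dropped into the notch (clicked in). It moves by itself.
- bottle1_mid (a point): Centre of juice bottle 1 of 3 in the lane, 52 mm above its base: loose, orange, 58 mm diameter, 104 mm tall, black cap, about 0.22 kg. The three stand in file on the tray's centre line about 105 mm behind the rail's centre line, about 9 mm clear of the blades when both dividers are in their notches.
- bottle2_mid (a point): Centre of juice bottle 2 of 3 in the lane, 52 mm above its base: loose, orange, 58 mm diameter, 104 mm tall, black cap, about 0.22 kg. The three stand in file on the tray's centre line about 177 mm behind the rail's centre line, about 9 mm clear of the blades when both dividers are in their notches.
- bottle3_mid (a point): Centre of juice bottle 3 of 3 in the lane, 52 mm above its base: loose, orange, 58 mm diameter, 104 mm tall, black cap, about 0.22 kg. The three stand in file on the tray's centre line about 249 mm behind the rail's centre line, about 9 mm clear of the blades when both dividers are in their notches.
- salad_pot_mid (a point): Centre of a loose salad pot on the counter to the right of the tray, 39 mm above its base: white tub with clear lid, 100 mm diameter, 78 mm tall, about 0.2 kg. Not part of the job.
Not all that is in view belongs to the job. Leave any green look-alike of the part that bears bottle3_mid alone.

How it is judged:
At the end, for the whole second after the job is handed in: Both dividers rest in their notches (within 2 mm of the notch centre, rollers dropped by more than 2.5 mm, not moving); the three bottles and the salad pot stand upright within 10 mm of where they started (value of joint left_divider between -0.002 and 0.002 m and value of joint each of left_roller, right_roller above 0.0025 m and value of joint right_divider between -0.002 and 0.002 m and velocity of joint left_divider between -0.005 and 0.005 m/s and velocity of joint right_divider between -0.005 and 0.005 m/s and distance of each of bottle1_mid, bottle2_mid, bottle3_mid, salad_pot_mid from where it was at the start of the episode below 0.01 m and angle between each of bottle1_mid, bottle2_mid, bottle3_mid, salad_pot_mid's own z axis and vertical below 0.1 rad); the robot touches nothing.
It fails at once if a juice bottle or the salad pot is shoved, lifted or tipped (moved more than 10 mm or tilted more than 0.2 rad) (distance of any of bottle1_mid, bottle2_mid, bottle3_mid, salad_pot_mid from where it was at the start of the episode above 0.01 m or angle between any of bottle1_mid, bottle2_mid, bottle3_mid, salad_pot_mid's own z axis and vertical above 0.2 rad).
It fails at once if the left divider is gripped or pushed roughly (more than 20 N from the fingers) (contact force between the fingers and left_divider above 20 N).
It fails at once if the right divider is gripped or pushed roughly (more than 20 N from the fingers) (contact force between the fingers and right_divider above 20 N).
It also fails if it takes over 54 s, if anything falls off the work surface, if the arm or the gripper's body presses on something with over 40 N, if the wrist force passes 120 N, or if a joint passes its speed limit or range.

## Working session

There is one attempt and no reset: what is moved stays moved. The work goes in short steps, each a Python script; the robot and the scene stay as the last script left them, time stands still between calls to the robot, and variables do not carry over. Pictures are saved under pics/ and viewed, and the job is handed in when it is done.

```bash
mkdir -p pics; python3 - <<'E'
from cell import r, optics
import cv2,numpy as np,pickle
d={}
for n in("scene","top"):
    im=optics.get_image(n); d[n]=im
    cv2.imwrite(f"pics/{n}0.png",cv2.cvtColor(im["pixels"],cv2.COLOR_RGB2BGR))
    print(n,im["fx"],im["fy"],im["cx"],im["cy"]);print(np.round(im["camera_from_world"],4))
pickle.dump(d,open("im0.pkl","wb"))
print(r.current_t(),r.finger_overhang,r.current_ee_rot(),r.current_tool_pos(),r.current_contact_force(),r.current_opening())
E
```

```text
scene 369.60726400398465 369.60726400398465 250.86390375964947 194.07644053876643
[[ 0.8655  0.5007  0.0168 -0.4668]
 [ 0.3766 -0.6282 -0.6809 -0.2739]
 [-0.3304  0.5956 -0.7322  1.3535]
 [ 0.      0.      0.      1.    ]]
top 390.92587259928615 390.92587259928615 262.1334692615352 192.1724194047
[[ 0.03   -0.9992  0.0253 -0.1504]
 [-0.9954 -0.0322 -0.0902  0.612 ]
 [ 0.091  -0.0224 -0.9956  0.9342]
 [ 0.      0.      0.      1.    ]]
0.1 0.022 [ 2.13739212e-01  9.76890616e-01 -4.97877963e-04 -1.62648113e-04] [0.22951247 0.49953219 0.25280948] [-0.18433683  0.08291637 -0.22113308] 1.002765924171724
```

View pics/scene0.png

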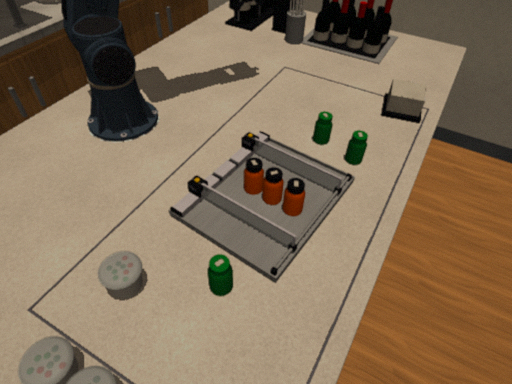

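View pics/top0.png

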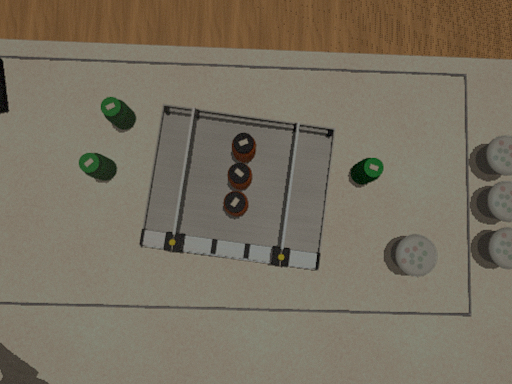

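The scene view shows the tray with three orange bottles at about (254,175), (273,186) and (293,197), and carriages with yellow caps at (250,138) and (197,183). In the top view the caps are at (172,242) and (281,257), and the two empty notches at about (214,246) and (245,250). Next I enlarge and measure.

```bash
cat > h.py <<'E'
import numpy as np,cv2
def ray(im,u,v):
    T=im["camera_from_world"];R=T[:3,:3];c=-R.T@T[:3,3]
    return c,R.T@np.array([(u-im["cx"])/im["fx"],(v-im["cy"])/im["fy"],1.])
def onz(im,u,v,z):
    c,d=ray(im,u,v);return c+d*(z-c[2])/d[2]
def tri(i1,p1,i2,p2):
    a,d=ray(i1,*p1);b,e=ray(i2,*p2);d/=np.linalg.norm(d);e/=np.linalg.norm(e)
    s=np.linalg.lstsq(np.c_[d,-e],b-a,rcond=None)[0]
    p,q=a+s[0]*d,b+s[1]*e;return (p+q)/2,np.linalg.norm(p-q)
def yellow(im):
    h=cv2.cvtColor(im["pixels"],cv2.COLOR_RGB2HSV)
    m=cv2.inRange(h,(18,140,90),(35,255,255))
    n,l,s,c=cv2.connectedComponentsWithStats(m)
    return [(tuple(np.round(c[i],1)),int(s[i,4])) for i in range(1,n) if s[i,4]>=4]
def proj(im,p):
    q=im["camera_from_world"][:3]@np.r_[p,1];return im["fx"]*q[0]/q[2]+im["cx"],im["fy"]*q[1]/q[2]+im["cy"]
E
python3 - <<'E'
from h import *;import pickle
d=pickle.load(open("im0.pkl","rb"));S,T=d["scene"],d["top"]
print(yellow(S),yellow(T))
a=cv2.resize(T["pixels"][220:280,130:330],None,fx=4,fy=4,interpolation=cv2.INTER_CUBIC)
b=cv2.resize(S["pixels"][125:225,165:305],None,fx=5,fy=3.3,interpolation=cv2.INTER_CUBIC)
b=cv2.resize(b,(800,330)) if 0 else b
o=np.zeros((600,800,3),np.uint8);o[:240]=a;o[245:245+b.shape[0],:700]=b
cv2.imwrite("pics/crop0.png",o[:,:,::-1])
E
```

```text
[((np.float64(250.0), np.float64(134.5)), 16), ((np.float64(196.6), np.float64(179.4)), 19)] [((np.float64(171.8), np.float64(241.7)), 32), ((np.float64(280.6), np.float64(256.6)), 33)]
```

View pics/crop0.png

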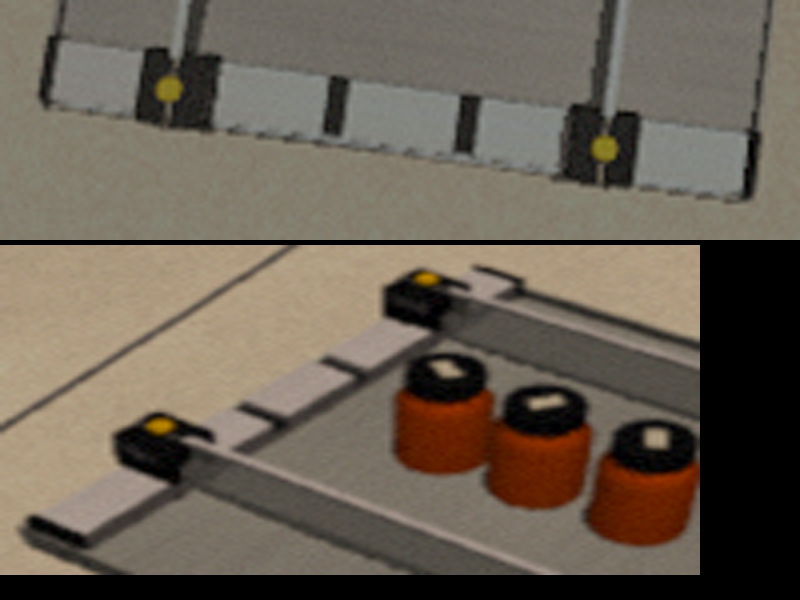

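The enlarged crop shows both notches (dark bars) between the two carriages. The three orange bottles are the lane's; the green ones at top-view pixels (112,108), (92,163) and (372,168) are look-alikes standing off the tray, so they play no part.

```bash
python3 - <<'E'
from h import *;import pickle
d=pickle.load(open("im0.pkl","rb"));S,T=d["scene"],d["top"]
def dark(im,x0,x1,y0,y1,th):
    g=cv2.cvtColor(im["pixels"],cv2.COLOR_RGB2GRAY)[y0:y1,x0:x1]
    n,l,s,c=cv2.connectedComponentsWithStats((g<th).astype(np.uint8))
    return [(np.round(c[i]+[x0,y0],1),s[i,4]) for i in range(1,n) if s[i,4]>5]
print("T",dark(T,208,252,238,258,70)); print("S",dark(S,205,245,150,190,90))
L,dl=tri(T,(171.8,241.7),S,(250,134.5));R,dr=tri(T,(280.6,256.6),S,(196.6,179.4))
print("caps",L,dl,R,dr)
nl=tri(T,(214.25,246.5),S,(233.6,162.3));nr=tri(T,(246.75,251),S,(217,176.5));print("notch",nl,nr)
for z in(.030,.034):
  a,b=onz(T,214.25,246.5,z),onz(T,246.75,251,z);print(z,a,b,np.linalg.norm(a-b))
  a,b=onz(S,233.6,162.3,z),onz(S,217,176.5,z);print(z,a,b)
for z in(.074,.078,.082):
  print(z,[onz(T,171.8,241.7,z),onz(T,280.6,256.6,z)],[onz(S,250,134.5,z),onz(S,196.6,179.4,z)])
# depth
for im,ps in((T,[(172,242),(281,257),(195,246),(230,249),(300,260),(415,255),(236,204)]),):
  for u,v in ps:
    z=im["depth"][v,u]; c,dd=ray(im,u,v); print((u,v),c+dd*z)
E
```

```text
T [(array([213.4, 246. ]), np.int32(67)), (array([246.2, 250.4]), np.int32(64))]
S [(array([227.3, 172.7]), np.int32(207)), (array([243.5, 179.2]), np.int32(39)), (array([205.9, 182.3]), np.int32(11)), (array([206.4, 188.3]), np.int32(10))]
caps [0.49124747 0.07413083 0.07968123] 0.0007892921976870419 [ 0.46415304 -0.17714432  0.07842872] 0.0002926874877441505
notch (array([ 0.48257404, -0.0171998 ,  0.02736347]), np.float64(0.005792566364586047)) (array([ 0.4735271 , -0.09681327,  0.02716973]), np.float64(0.004743696332442696))
0.03 [ 0.48028718 -0.01904029  0.03      ] [ 0.47172566 -0.09817238  0.03      ] 0.0795938871021106
0.03 [ 0.48655479 -0.0180329   0.03      ] [ 0.47727752 -0.09790875  0.03      ]
0.034 [ 0.48048911 -0.019418    0.034     ] [ 0.47196331 -0.09822008  0.034     ] 0.07926194944715091
0.034 [ 0.48894578 -0.02174656  0.034     ] [ 0.47971594 -0.10121405  0.034     ]
0.074 [array([0.49068176, 0.07505821, 0.074     ]), array([ 0.46371843, -0.17755806,  0.074     ])] [array([0.48797245, 0.08072535, 0.074     ]), array([ 0.46132558, -0.17364848,  0.074     ])]
0.078 [array([0.49084797, 0.07425104, 0.078     ]), array([ 0.46400249, -0.17726107,  0.078     ])] [array([0.49049824, 0.07625541, 0.078     ]), array([ 0.46399571, -0.17674044,  0.078     ])]
0.082 [array([0.49101418, 0.07344388, 0.082     ]), array([ 0.46428656, -0.17696407,  0.082     ])] [array([0.49302402, 0.07178546, 0.082     ]), array([ 0.46666584, -0.17983241,  0.082     ])]
(172, 242) [0.49042201 0.07259169 0.08379915]
(281, 257) [ 0.4633749  -0.17793753  0.08160938]
(195, 246) [0.48037077 0.02688445 0.03441278]
(230, 249) [ 0.47558696 -0.05760646  0.03384946]
(300, 260) [ 0.45385066 -0.22810608  0.03132878]
(415, 255) [ 0.47668491 -0.48953256  0.08077279]
(236, 204) [ 0.58001299 -0.07177191  0.11711939]
```

```bash
cat >> h.py <<'E'
L=np.array([.4911,.0743]);R=np.array([.4641,-.1772]);D=(L-R)/np.linalg.norm(L-R)
NL=np.array([.4823,-.0192]);NR=np.array([.4730,-.0982])
dL=float((L-NL)@D);dR=float((NR-R)@D)
def quat(a): return [float(np.cos(a/2)),float(np.sin(a/2)),0.,0.]
E
python3 - <<'E'
from h import *
from cell import r,optics
print(dL,dR,D)
h=np.arctan2(D[1],D[0])
r.set_gripper(0.0,20);print(r.current_opening(),r.finger_overhang,r.current_tool_pos(),r.current_t())
p=[*(L+.055*D),.15]
for a in(h,h+np.pi):
    print(a,r.inverse_kinematics(p,quat(a)))
q=[(r.inverse_kinematics(p,quat(a)),a) for a in(h,h+np.pi)]
q=[x for x in q if x[0] is not None]
q.sort(key=lambda x:abs(x[0][5]));a=q[0][1];open("a.txt","w").write(str(a))
r.move_to(p,quat(a));print(r.current_tool_pos(),r.current_contact_force(),r.current_t())
r.move_linear([*p[:2],.075],vel=.08);print(r.current_tool_pos(),r.current_contact_force(),r.current_t())
for n in("scene","top"):
    im=optics.get_image(n);cv2.imwrite(f"pics/{n}1.png",im["pixels"][:,:,::-1])
E
```

```text
0.09390514029383878 0.0794986574301924 [0.10674251 0.9942867 ]
0.00018175992648612456 0.022 [0.22965683 0.49973372 0.25327798] 0.8667
1.4638500687213856 [ 1.63250398e-01  4.22426110e-01  1.83900930e+00 -4.44089210e-16
  8.80157240e-01  2.70196656e-01]
4.605442722311179 None
[0.49694426 0.1297185  0.15021385] [ 0.06422348  0.41051355 -0.20845012] 2.575
[0.49725666 0.12904136 0.07543411] [-0.02538687  0.12483311 -0.81789224] 3.6667
```

View pics/scene1.png

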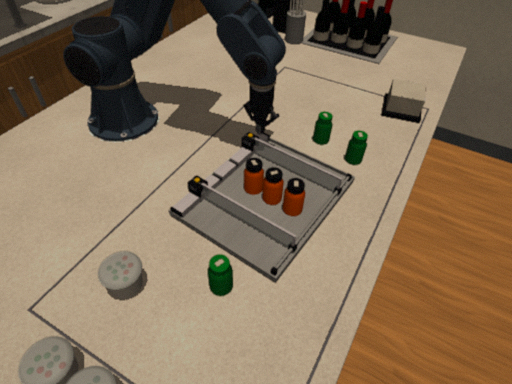

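View pics/top1.png

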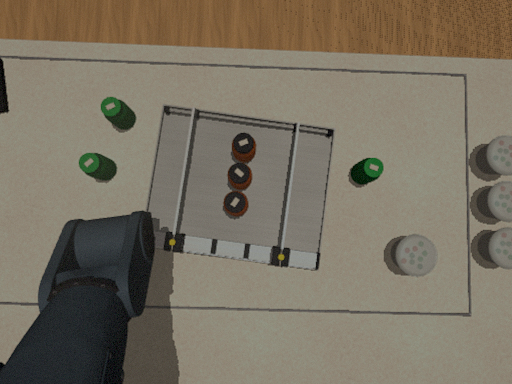

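The fingers, at scene pixel (261,135), are just outboard of the left carriage and above the rail. Both caps stay visible: top view (172,242) and (281,257). I'll push the left one in steps, watching the force and the cap.

```bash
cat >> h.py <<'E'
def cap(optics,side):
    """tray-y distance of cap from notch, from each view (m)"""
    out=[]
    for n in("top","scene"):
        im=optics.get_image(n);N=NL if side=='L' else NR;s=1 if side=='L' else -1
        best=None
        for (u,v),ar in yellow(im):
            p=onz(im,u,v,.079)[:2];x=s*float((p-N)@D)
            lat=abs((p-N)@np.array([D[1],-D[0]]))
            if lat<.02 and -.03<x<.125: best=x if best is None else min(best,x)
        out.append(None if best is None else round(best*1e3,1))
    return out
E
python3 - <<'E'
from h import *
from cell import r,optics
print(cap(optics,'L'),cap(optics,'R'))
def go(s,vel):  # TCP at s out of notch along line of notch/carriage
    p=L+(s-dL)*D; r.move_linear([*p,.075],vel=vel)
    f=r.current_contact_force(); t=r.current_tool_pos(); F=float(f[:2]@D)
    print("cmd %.1f tcp %.1f F %.2f t %.1f"%(s*1e3,float((t[:2]-NL)@D)*1e3,F,r.current_t()),cap(optics,'L')); return F
for s in(.130,.124,.119,.100,.075,.055,.045):
    if abs(go(s,.03))>6: print("stop");break
E
```

```text
[93.4, 94.7] [79.5, 80.2]
cmd 130.0 tcp 130.0 F -0.17 t 4.8 [95.1, None]
cmd 124.0 tcp 123.8 F -0.03 t 5.2 [91.1, None]
cmd 119.0 tcp 118.8 F -0.49 t 5.6 [87.4, None]
cmd 100.0 tcp 99.8 F 0.32 t 6.5 [66.9, None]
cmd 75.0 tcp 74.9 F 0.64 t 7.6 [None, None]
cmd 55.0 tcp 54.9 F 0.37 t 8.5 [None, None]
cmd 45.0 tcp 44.7 F 0.70 t 9.1 [None, None]
```

```bash
python3 - <<'E'
from h import *
from cell import r,optics
S=optics.get_image("scene");T=optics.get_image("top")
o=np.zeros((600,800,3),np.uint8);o[:280]=cv2.resize(T["pixels"][215:285,130:330],(800,280),interpolation=2)
o[285:600,:700]=cv2.resize(S["pixels"][110:215,165:305],(700,315),interpolation=2)
cv2.imwrite("pics/c2.png",o[:,:,::-1]);print(yellow(S),yellow(T))
E
```

```text
[((np.float64(196.5), np.float64(179.5)), 20)] [((np.float64(280.7), np.float64(256.7)), 35)]
```

View pics/c2.png

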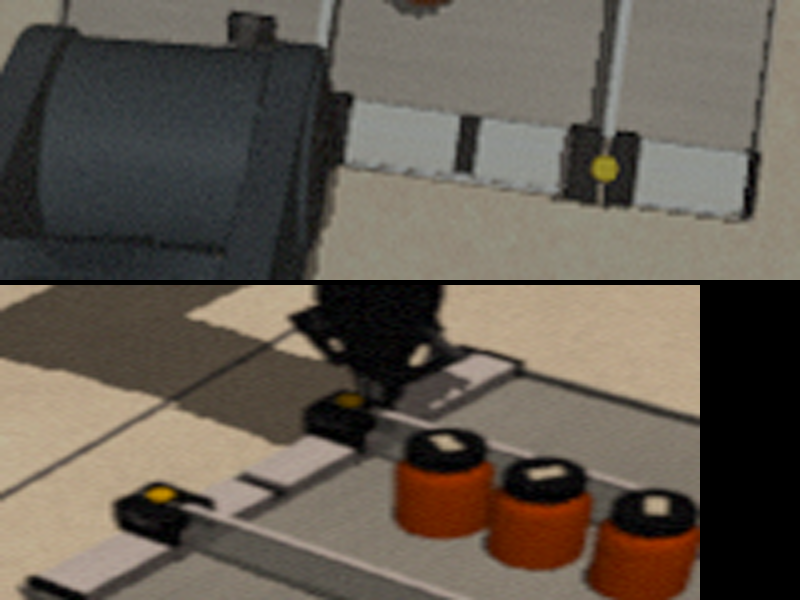

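The left carriage's cap shows, shaded, at about scene pixel (235,148), about 12 mm short of its notch. The upright bottles haven't been touched. I'll relax the yellow mask and go in 1.5 mm steps.

```bash
sed -i 's/(18,140,90),(35/(14,120,45),(35/' h.py; python3 - <<'E'
from h import *
from cell import r,optics
print(cap(optics,'L'))
def go(s,vel):
    p=L+(s-dL)*D; r.move_linear([*p,.075],vel=vel)
    f=r.current_contact_force(); t=r.current_tool_pos(); F=float(f[:2]@D); c=cap(optics,'L')
    print("cmd %.1f tcp %.1f F %.2f t %.1f"%(s*1e3,float((t[:2]-NL)@D)*1e3,F,r.current_t()),c); return F,c[1]
for s in(.041,.039,.0375,.036,.035,.034):
    F,c=go(s,.015)
    if F>4 or (c is not None and c<1.0): print("stop");break
S=optics.get_image("scene");print(yellow(S))
cv2.imwrite("pics/c3.png",cv2.resize(S["pixels"][110:215,165:305],(700,525),interpolation=2)[:,:,::-1])
E
```

```text
[None, 12.2]
cmd 41.0 tcp 40.8 F 0.30 t 9.9 [None, 8.7]
cmd 39.0 tcp 38.9 F 0.23 t 10.3 [None, 5.9]
cmd 37.5 tcp 37.4 F -0.69 t 10.6 [None, -2.0]
stop
[((np.float64(109.6), np.float64(11.4)), 155), ((np.float64(178.8), np.float64(23.6)), 87), ((np.float64(34.2), np.float64(78.0)), 3863), ((np.float64(443.2), np.float64(280.1)), 29171), ((np.float64(232.1), np.float64(150.6)), 17), ((np.float64(196.6), np.float64(179.4)), 30)]
```

View pics/c3.png

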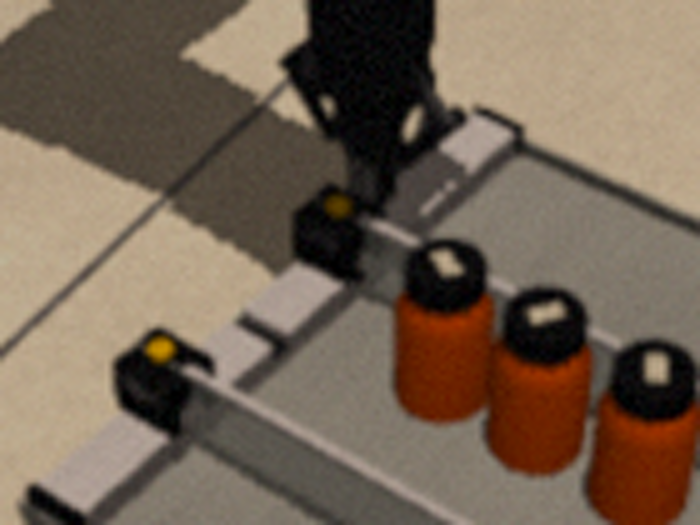

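The cap jumped about 8 mm during a 1.5 mm push, which is the snap into the notch. I'll retreat, check it, and go to the right side.

```bash
python3 - <<'E'
from h import *
from cell import r,optics
import pickle
a=float(open("a.txt").read())
p=L+(.046-dL)*D; r.move_linear([*p,.075],vel=.04)
r.move_linear([*p,.19],vel=.15)
q=R-.055*D; r.move_linear([*q,.19],vel=.2)
print(r.current_t(),r.current_contact_force())
r.move_linear([*q,.075],vel=.1)
d={n:optics.get_image(n) for n in("scene","top")};pickle.dump(d,open("im1.pkl","wb"))
S,T=d["scene"],d["top"];print(yellow(S),yellow(T),r.current_t(),r.current_contact_force())
o=np.zeros((600,800,3),np.uint8);o[:280]=cv2.resize(T["pixels"][215:285,130:330],(800,280),interpolation=2)
o[285:600,:700]=cv2.resize(S["pixels"][110:215,165:305],(700,315),interpolation=2)
cv2.imwrite("pics/c4.png",o[:,:,::-1])
E
```

```text
13.4167 [-0.09974634  0.38385955  0.31321916]
[((np.float64(195.9), np.float64(9.8)), 341), ((np.float64(97.9), np.float64(14.2)), 22), ((np.float64(34.8), np.float64(78.0)), 3912), ((np.float64(443.1), np.float64(280.0)), 29228), ((np.float64(232.2), np.float64(150.5)), 24), ((np.float64(196.7), np.float64(178.4)), 7)] [((np.float64(273.4), np.float64(24.1)), 24678), ((np.float64(211.6), np.float64(247.0)), 43), ((np.float64(280.8), np.float64(256.7)), 36)] 14.8167 [-0.99836518  0.4089528   0.91025971]
```

View pics/c4.png

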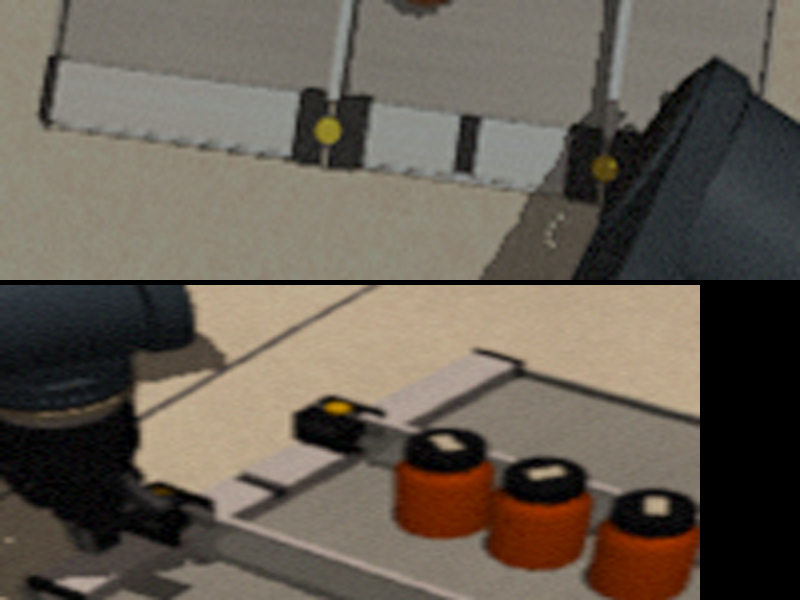

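The left carriage sits in its notch position (top-view cap (211.6,247.0)). The fingers are just outside the right carriage, whose cap is at top-view (280.8,256.7). Now I push the right one.

```bash
python3 - <<'E'
from h import *
from cell import r,optics
import pickle
d=pickle.load(open("im1.pkl","rb"))
P,e=tri(d["top"],(211.6,247.0),d["scene"],(232.2,150.5));print("left cap",P,e,"dist",(P[:2]-NL)@D*1e3)
for z in(.075,.079):
  for n,uv in(("top",(211.6,247)),("scene",(232.2,150.5))): print(n,z,(onz(d[n],*uv,z)[:2]-NL)@D*1e3)
def go(s,vel):
    p=R+(dR-s)*D; r.move_linear([*p,.075],vel=vel)
    f=r.current_contact_force(); t=r.current_tool_pos(); F=float(f[:2]@-D); c=cap(optics,'R')
    print("cmd %.1f tcp %.1f F %.2f t %.1f"%(s*1e3,float((NR-t[:2])@D)*1e3,F,r.current_t()),c); return F
for s in(.116,.109,.085,.060,.047,.044):
    if go(s,.03)>5: print("stop");break
S=optics.get_image("scene");T=optics.get_image("top")
o=np.zeros((600,800,3),np.uint8);o[:280]=cv2.resize(T["pixels"][215:285,130:330],(800,280),interpolation=2)
o[285:600,:700]=cv2.resize(S["pixels"][110:215,165:305],(700,315),interpolation=2)
cv2.imwrite("pics/c5.png",o[:,:,::-1])
E
```

```text
left cap [ 0.4815112  -0.01709561  0.07535661] 0.0006130649399744813 dist 2.0081653185198616
top 0.075 1.8456678550277212
scene 0.075 2.533287255813944
top 0.079 1.4659253126547651
scene 0.079 -1.1186819755530923
cmd 116.0 tcp 116.0 F -0.01 t 15.7 [None, None]
cmd 109.0 tcp 108.8 F 0.07 t 16.2 [None, None]
cmd 85.0 tcp 84.9 F -0.22 t 17.2 [None, None]
cmd 60.0 tcp 59.9 F 0.20 t 18.3 [None, None]
cmd 47.0 tcp 46.7 F 0.17 t 19.0 [None, None]
cmd 44.0 tcp 43.8 F -0.03 t 19.3 [None, None]
```

View pics/c5.png

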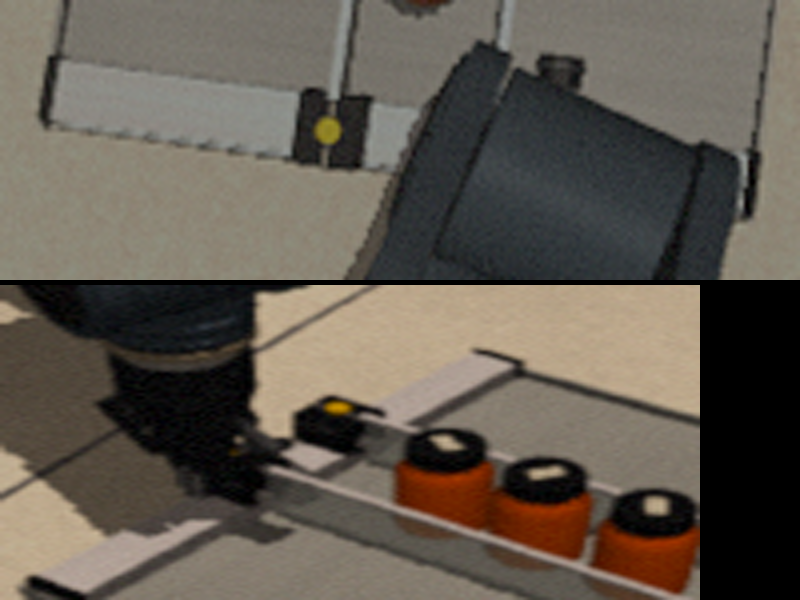

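The left cap's height fell from 79.7 to 75.4 mm, so that roller has dropped. The right carriage is now about 12 mm out and mostly hidden by the gripper. The left side settled at +2.0 mm against my notch estimate, so the right notch probably sits about 1.5 mm further in than estimated. I'll use small steps with force gating.

```bash
python3 - <<'E'
from h import *
from cell import r,optics
def go(s,vel):
    p=R+(dR-s)*D; r.move_linear([*p,.075],vel=vel)
    f=r.current_contact_force(); t=r.current_tool_pos(); F=float(f[:2]@-D)
    S=optics.get_image("scene")
    print("cmd %.1f tcp %.1f F %.2f t %.1f"%(s*1e3,float((NR-t[:2])@D)*1e3,F,r.current_t()),[y for y in yellow(S) if 200<y[0][0]<228 and 130<y[0][1]<190]); return F,S
tiles=[]
for s in(.041,.038,.0365,.035,.0338):
    F,S=go(s,.015);tiles.append(cv2.resize(S["pixels"][140:185,195:260],(260,180),interpolation=2))
    if F>4: print("stop");break
while len(tiles)<6: tiles.append(tiles[-1]*0)
cv2.imwrite("pics/c6.png",np.vstack([np.hstack(tiles[:3]),np.hstack(tiles[3:])])[:,:,::-1])
E
```

```text
cmd 41.0 tcp 40.9 F -0.32 t 19.8 []
cmd 38.0 tcp 37.8 F 0.35 t 20.2 []
cmd 36.5 tcp 36.4 F 0.24 t 20.5 []
cmd 35.0 tcp 34.9 F 0.53 t 20.8 []
cmd 33.8 tcp 33.7 F 0.16 t 21.1 []
```

View pics/c6.png

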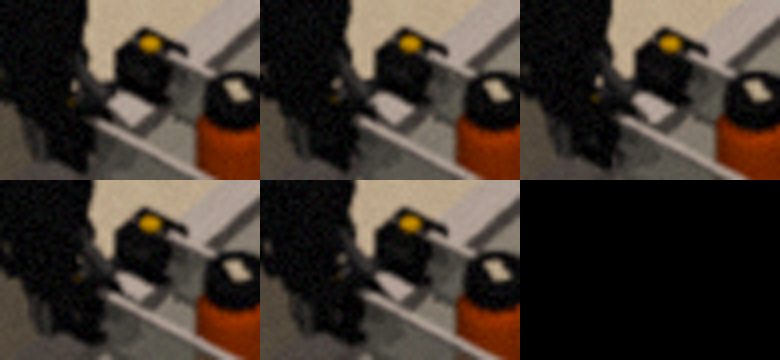

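It isn't clear from these whether it has snapped, so I back off and look.

```bash
python3 - <<'E'
from h import *
from cell import r,optics
p=R+(dR-.065)*D; r.move_linear([*p,.075],vel=.08)
p2=R+(dR-.134)*D; r.move_linear([*p2,.075],vel=.15)
S=optics.get_image("scene");T=optics.get_image("top")
print(r.current_t(),yellow(S),yellow(T))
o=np.zeros((600,800,3),np.uint8);o[:280]=cv2.resize(T["pixels"][215:285,130:330],(800,280),interpolation=2)
o[285:600,:700]=cv2.resize(S["pixels"][110:215,165:305],(700,315),interpolation=2)
cv2.imwrite("pics/c7.png",o[:,:,::-1])
ys=[y[0] for y in yellow(S) if 205<y[0][0]<226 and 140<y[0][1]<190];yt=[y[0] for y in yellow(T) if 238<y[0][0]<262 and 240<y[0][1]<260]
print(ys,yt)
if ys and yt:
    P,e=tri(T,yt[0],S,ys[0]);print(P,e,(NR-P[:2])@D*1e3)
    yl=[y[0] for y in yellow(T) if 200<y[0][0]<225 and 235<y[0][1]<260][0];zl=[y[0] for y in yellow(S) if 226<y[0][0]<240 and 140<y[0][1]<160][0]
    Q,e=tri(T,yl,S,zl);print(Q,e,np.linalg.norm((P-Q)[:2]))
E
```

```text
22.3833 [((np.float64(195.7), np.float64(9.8)), 346), ((np.float64(98.3), np.float64(14.0)), 29), ((np.float64(34.7), np.float64(78.0)), 3919), ((np.float64(443.1), np.float64(280.0)), 29256), ((np.float64(232.4), np.float64(150.6)), 27), ((np.float64(215.4), np.float64(164.9)), 27), ((np.float64(250.5), np.float64(187.8)), 13), ((np.float64(253.8), np.float64(192.2)), 4), ((np.float64(267.7), np.float64(197.7)), 14), ((np.float64(272.5), np.float64(202.8)), 4), ((np.float64(292.2), np.float64(209.4)), 5), ((np.float64(295.8), np.float64(213.0)), 11)] [((np.float64(273.5), np.float64(24.1)), 24692), ((np.float64(211.5), np.float64(247.0)), 42), ((np.float64(246.0), np.float64(251.8)), 41)]
[(np.float64(215.4), np.float64(164.9))] [(np.float64(246.0), np.float64(251.8))]
[ 0.47291455 -0.09673256  0.07439614] 0.001051141922624508 -1.4499343023376117
[ 0.48166848 -0.01666778  0.0747049 ] 0.0010880053801391237 0.08054191974068468
```

View pics/c7.png

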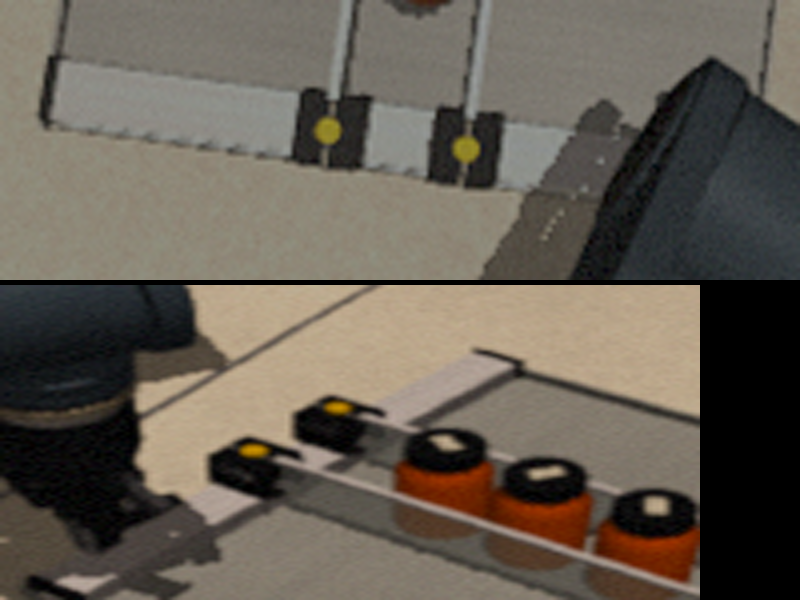

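Both caps are down to 74.5 mm (from about 79 mm) and 80.5 mm apart, where 80 mm is expected, so both have clicked. I'll lift clear, check the bottles and pot, and hand in.

```bash
python3 - <<'E'
from h import *
from cell import r,optics
import pickle
p=R+(dR-.134)*D; r.move_linear([*p,.25],vel=.15)
d=pickle.load(open("im0.pkl","rb"));T0=d["top"];T=optics.get_image("top");S0=d["scene"];S=optics.get_image("scene")
# bottles: orange centroid in scene; template shift in top for bottles & pot
def mt(A,B,x,y,w,h):
    m=cv2.matchTemplate(B["pixels"][y-8:y+h+8,x-8:x+w+8],A["pixels"][y:y+h,x:x+w],cv2.TM_CCOEFF_NORMED)
    _,v,_,l=cv2.minMaxLoc(m);return l[0]-8,l[1]-8,round(v,3)
for n,b in dict(b1=(224,190,24,26),b2=(228,162,24,26),b3=(232,133,24,26),pot=(392,232,46,46)).items(): print("top",n,mt(T0,T,*b))
for n,b in dict(b1=(243,156,22,20),b2=(262,166,22,20),b3=(282,177,22,20),pot=(96,250,52,48)).items(): print("scene",n,mt(S0,S,*b))
print(r.current_t(),r.current_contact_force(),r.current_tool_pos())
print([y for y in yellow(T) if 200<y[0][0]<260 and 235<y[0][1]<260])
r.hand_in()
E
```

```text
top b1 (0, 0, 0.986)
top b2 (0, 0, 0.984)
top b3 (0, 0, 0.983)
top pot (0, 0, 0.883)
scene b1 (0, 0, 0.936)
scene b2 (0, 0, 0.968)
scene b3 (0, 0, 0.961)
scene pot (0, 0, 0.995)
23.8 [ 0.16337441 -0.13868691 -0.75657125] [ 0.4580265  -0.23122081  0.24923434]
[((np.float64(211.6), np.float64(247.0)), 41), ((np.float64(246.0), np.float64(251.8)), 42)]
the job is handed in; nothing more can be done
```

Both lane dividers are clicked into their notches, and I handed the job in at about 24 s. I pushed each carriage's outer face with the shut fingertips. The force readings taken after each step stayed below about 1 N.

**Last checks**
- **Rollers:** both yellow caps dropped about 4 mm, the left from 79.7 to 74.7 mm and the right from 78.4 to 74.4 mm.
- **Spacing:** the caps stand 80.5 mm apart, where 80 mm is expected. They had not moved between the last two pictures.
- **Bottles and salad pot:** all four show no shift of even a pixel in either view.
- **Robot:** the arm was lifted clear before hand-in, with the TCP 0.25 m above the counter.

**What disagreed**
- **Notch positions:** the settled carriages sit 2.0 mm (left) and 1.4 mm (right) off my first notch estimates, both towards the tray's left. The top-view dark mask had already put the notches that way by half a pixel or more. I take this as an error in reading the notch pixels.
- **Right click:** the gripper hid the right cap while I pushed, so I confirmed that click only after backing off.

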